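# Crank a carton holder closed

### The job

The carton of lancets stands loose in the holder on the trolley. Pick up the loose crank, seat it fully on the holder's square spindle end, then wind the jaw shut with it, clockwise (seen from above), through several full turns without the crank coming off the square, until the jaw has pushed the carton against the end cheek and you feel it held firmly. It is only cardboard, so stop before it is crushed (about 80 N between jaw and carton); leave the crank seated on the spindle, let go, and do not shift the timer, the tape or the dropper bottle.

Things in the scene. Friction and masses are not known exactly. Their poses are not given: they have to be found in the camera images.
- holder: Fixed grey base plate of the carton holder, 236 x 110 x 12 mm, flat on the trolley. Origin: centre of its underside; x runs along its length from the end cheek to the gear head, z up. At its +x end an aluminium gear head (42 x 64 mm, centred 97 mm from the origin, top 45 mm above the trolley) carries the upright spindle.
- spindle: Steel square shaft end, 12 x 12 mm, 22 mm tall, upright on the gear head; its last 4 mm are a round tapered nose. Origin: on its axis at the gear head's top, 45 mm above the trolley; x and y normal to its flats, z up. Clockwise from above closes: 26 mm of jaw travel a turn. Starts at any angle. Turning it unloaded takes 0.13 N m (3.3 N at the grip) plus 0.4 N per rad/s.
- square_tip (a point): Centre of the top end of the square spindle, on its axis, 67 mm above the trolley.
- crank: Loose balanced steel crank, 0.24 kg, starts upright on its hub on the trolley. Origin: centre of the hub's underside; z up, x towards the grip. Hub: block 28 x 28 x 44 mm with sides along x and y, graspable from above by its y sides. Arm 16 mm wide, 30 to 38 mm up, ends at x = 46 mm; counterweight (diameter 22 mm, 25 to 43 mm up) at x = -34 mm.
- socket_floor (a point): Centre of the floor of the crank's socket, which opens downward: 14 x 14 mm, 20 mm deep (this point is 20 mm above the crank's origin), sides along the crank's x and y. It fits the 12 mm spindle in four positions, with 1 mm play each side and about 0.15 rad of yaw play. Fully seated, this floor rests on square_tip.
- crank_handle (a point): Middle of the crank's upright black grip, 40 mm from the hub axis along the crank's x, 60 mm above the crank's origin. The grip is a sleeve 16 mm in diameter, 41 to 75 mm above the crank's origin, that turns freely on its pin, so a hand can hold it without turning while the crank goes round.
- jaw: Sliding jaw with rubber face, 90 mm wide, 39 mm tall. Origin: middle of the lower edge of its gripping face, on the base plate; axes as the holder's; closes towards -x, driven by the spindle. Pushing the loose carton adds little load; once it is held, every 10 N of clamping adds 1 N at the grip; 80 N is reached some 0.2 rad later. When let go, drive friction keeps up to 30 N.
- end_cheek: Fixed steel cheek with a rubber face on the base plate, 90 mm wide, 38 mm tall, near the holder's -x end. Origin: middle of the lower edge of its gripping face (which looks to its +x), on the base plate.
- carton: Cardboard carton of lancets, about 60 x 100 x 45 mm (x, y, z), standing loose on the base plate between end cheek and jaw, its 60 mm side roughly along the holder's x. Origin: centre of its underside.
- lab_timer: Bench timer lying on the trolley, 64 x 68 x 19 mm, to be left alone. Origin: centre of its underside.
- white_tape: Roll of white tape lying flat, 73 mm diameter, 25 mm high, to be left alone. Origin: centre of its underside.
- dropper: Upright dropper bottle, 30 mm diameter, 101 mm tall, to be left standing. Origin: centre of its underside.

How it is judged:
By the outcome, as a careful person would: the job done as asked, in the order asked, and still so for the second after the job is handed in, with the robot touching nothing.
It also fails if it takes over 72 s, if anything falls off the work surface, if the arm or the gripper's body presses on something with over 40 N, if the wrist force passes 120 N, or if a joint passes its speed limit or range.

### The arm

A 6-joint arm with a two-finger parallel gripper is mounted at the origin on a cart in front of the work surface, level with it; the furniture and walls round the work are solid. World frame = base frame: x ahead of the robot, y to its left, z up, the work surface at z = 0. Lengths are in m, angles in degrees, forces in N, time in s.
With the tool pointing down it reaches from about 0.4 to 0.825 m from the base axis. Payload 7 kg.
Tool frame: the origin (TCP) lies midway between the tips of the shut fingers; the grasp point (between the pads) lies 19 mm behind it; z points along the fingers, y is the line along which they close (so a half turn about z gives the same grasp; the last joint's range is limited). The gripper opens to 88 mm and grips with 3 to 60 N. Pads are 19 mm wide; open, the fingers measure 130 mm over their backs; the gripper's body (78 mm by 193 mm) begins 47 mm behind the grasp point.
Start: joints at [88.241, 20.546, 0.682, 0, -70.136, -16.507], TCP at [0.212, 0.641, 0.227] pointing down, gripper open.
Joint ranges: [-176.03, 176.03], [-82.01, 121.73], [-58.28, 71.71], [-173.87, 95.51], [-174.79, -0.11], [-173.66, 173.66]. Speed limits (degrees/s): [136.94, 136.94, 172.46, 180, 180, 180].

### API

Orientations are given as [roll, pitch, yaw] about the fixed x, y, z axes, in that order (R = Rz(yaw) Ry(pitch) Rx(roll)).
In Python, from plant import ctrl gives the robot as it stands. The module is installed in compiled form; this text tells all that it offers.
- The arm moves only by the tool send_rows, never from a script. Its argument "plan" is a list that holds one entry, the list of rows, each a list of 6 numbers: the shift along the tool's x, y, z in cm, then the turn, a rotation vector about the tool's x, y, z in degrees. A call has 1 to 8 rows; each row is the pose to reach, as a shift and turn from the pose commanded when the call began, along the tool's axes at that moment; what a row does not reach only later rows make up. A row lasts 1/12 s, in which the tool goes at most 41.7 mm and 7.16 degrees, less where a joint would pass 70% of its speed; a pose out of reach is approached as far as the arm can. A call with a gripper value outside its range is refused whole. "fingers" is the opening, from 0 (shut) to 1 (fully open), set as the call begins (left out, the last holds). The fingers move at their own pace and stop on an object; the grip force is fixed at half the most. Time passes only in rows, so rows that repeat a pose let the fingers close. It gives the time, the measured TCP pose, the force, the opening and the grip force at its end, in the units of the state.
- ctrl.get_obs(): the state, without advancing time (a new reading comes with each control period).
- ctrl.snapshot(name): name is "scene" or "top"; returns a dict with "img" (384x512x3 uint8, red, green, blue), "K" (3x3 intrinsics, pixels), "pose" (4x4, takes a point from camera to world coordinates). Camera axes: x right, y down, z forward; pixel columns grow to the right and rows downward; lengths in m; the calibration is good to about 2 mm. A picture is of the moment at which its call begins. There is no depth.
- ctrl.close_job(): hands the job in; it is judged then, once.
The state is a dict: "clock": time; "joint_pos": joint angles; "qvel": joint speeds; "tau": joint torques, N m; "tool_pos": TCP position; "orientation": TCP orientation; "force": force on the tool from outside, world axes, zero at the start; "moment": the same for the moment, N m; "opening": finger opening in m; "gripper_force": force on a finger pad.
Only numpy, scipy, OpenCV 4.12 (cv2) and the standard library are available. Lean on these libraries where they do the work, as an engineer would, in place of code of your own. Each camera call takes 0.05 s, during which the arm holds its last target. There are 200 camera calls.

## Working session

There is one attempt and no reset: what is moved stays moved. The work goes in short steps, Python scripts to look and compute and a tool call to move; the robot and the scene stay as the last step left them, time stands still between calls to the robot, and variables do not carry over. Pictures are saved under pics/ and viewed, at most 10 in all, crops included, and the job is handed in when it is done.

Besides the shell and the picture viewer there is one more tool, called as a command line: name --argument value ..., lists and objects as JSON in quotes. send_rows: Moves the arm, as the interface text tells. Its arguments: {"type":"object","properties":{"plan":{"type":"array","items":{"type":"array","items":{"type":"array","items":{"type":"number"}}}},"fingers":{"type":"number"}},"required":["plan"]}

```bash
mkdir -p pics
cat > h.py <<'E'
import numpy as np, cv2
from plant import ctrl
from scipy.spatial.transform import Rotation as R
def ray(s,u,v,z):
    d=s['pose'][:3,:3]@np.linalg.inv(s['K'])@[u,v,1]; o=s['pose'][:3,3]
    return o+d*(z-o[2])/d[2]
def proj(s,p):
    q=np.linalg.inv(s['pose'])@np.r_[p,1]; q=s['K']@q[:3]; return q[:2]/q[2]
def snap(c,name):
    s=ctrl.snapshot(c); cv2.imwrite(f'pics/{name}.png',s['img'][:,:,::-1]); np.savez(f'pics/{name}.npz',**s); return s
def load(n): return dict(np.load(f'pics/{n}.npz'))
E
python3 - <<'E'
from h import *
for c in('scene','top'):
    s=snap(c,c+'0'); print(s['K'][0],s['pose'].round(3).tolist())
print(ctrl.get_obs())
a=cv2.imread('pics/scene0.png');b=cv2.imread('pics/top0.png')
E
```

```text
[455.98416739   0.         254.29741915] [[0.661, -0.466, 0.588, 0.047], [-0.75, -0.429, 0.504, -0.464], [0.017, -0.774, -0.633, 0.618], [0.0, 0.0, 0.0, 1.0]]
[415.97139795   0.         260.12635279] [[0.11, -0.971, 0.211, 0.355], [-0.994, -0.108, 0.02, -0.024], [0.003, -0.212, -0.977, 0.92], [0.0, 0.0, 0.0, 1.0]]
{'clock': 0.1, 'joint_pos': array([ 8.82400394e+01,  2.05880730e+01,  6.40790459e-01, -1.63482702e-02,
       -7.01378431e+01, -1.65078191e+01]), 'qvel': array([-0.01542734, -0.0672494 ,  0.19924488,  0.05220696, -0.08204064,
       -0.00069501]), 'tau': array([-1.92010862e-05, -5.84162486e+01,  2.93753850e+01,  7.01552868e+00,
        1.02069316e-02, -4.36278708e-05]), 'tool_pos': array([0.21147151, 0.64056499, 0.22572581]), 'orientation': array([ 1.79914016e+02, -9.45425753e-03, -1.82733386e+01]), 'force': array([-0.11462628, -0.24077128, -1.54405129]), 'moment': array([0.01298955, 0.03193704, 0.0466828 ]), 'gripper_force': 0.0, 'opening': 0.08766779496112953}
```

View pics/scene0.png

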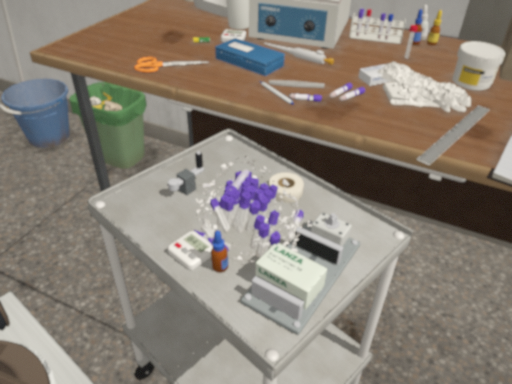

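View pics/top0.png

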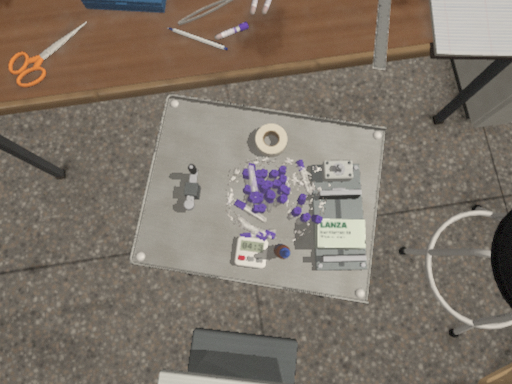

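The scene view shows the crank at about (187,182) with its black grip at (199,160), and the holder at about (300,270) with the carton and the gear head at (325,230). In the top view the crank is at (192,188), the tape at (271,139), the timer at (252,252), the dropper at (283,251) and the gear head at (339,170). Next I'll zoom in on the crank and gear head.

Run:
```python
from h import *
t=load('top0')['img'][:,:,::-1];s=load('scene0')['img'][:,:,::-1]
z=lambda im,x,y,w,h:cv2.resize(im[y:y+h,x:x+w],(400,300),interpolation=cv2.INTER_CUBIC)
cv2.imwrite('pics/crop0.png',np.vstack([np.hstack([z(t,160,155,64,48),z(t,308,150,64,48)]),np.hstack([z(s,155,145,64,48),z(s,290,200,64,48)])]))
```

```text
(no output)
```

View pics/crop0.png

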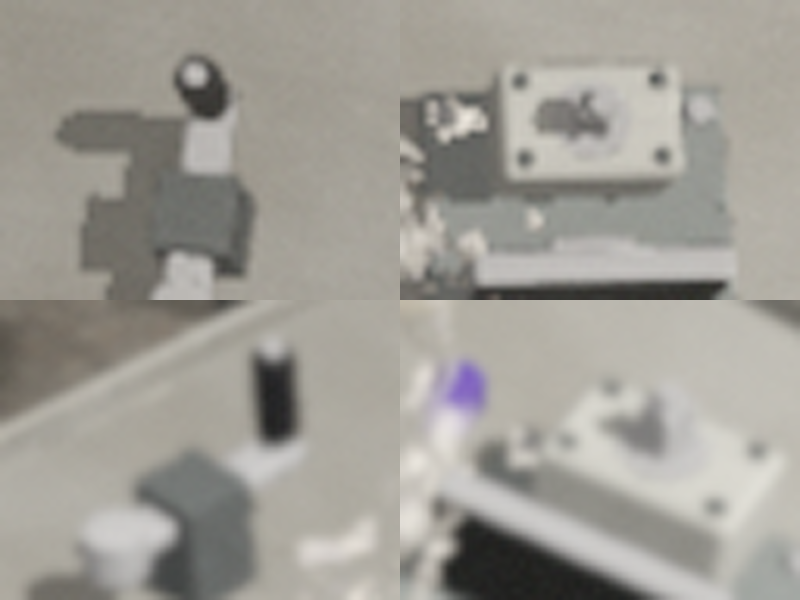

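Run:
```python
from h import *
S={c:[] for c in('top','scene')}
for c in S:
    for i in range(10): S[c].append(ctrl.snapshot(c)['img'].astype(float))
t=np.mean(S['top'],0);s=np.mean(S['scene'],0)
np.savez('pics/mean.npz',top=t,scene=s)
def z(im,x,y,w,h):
    c=im[y:y+h,x:x+w].mean(2); lo,hi=np.percentile(c,[15,99.7])
    return cv2.resize(np.clip((c-lo)/(hi-lo)*255,0,255).astype(np.uint8),(400,300),interpolation=cv2.INTER_CUBIC)
cv2.imwrite('pics/crop1.png',np.vstack([np.hstack([z(t,174,158,40,30),z(t,320,155,40,30)]),np.hstack([z(t,170,176,40,30),z(s,310,204,40,30)])]))
T=load('top0')
k=6.25
def tp(cx,cy): return 308+cx/k,150+cy/k
for p in[(119,80),(257,78),(262,156),(125,158)]: print(ray(T,*tp(*p),.045).round(4))
for u,v,zz in[(191.2,167,.077),(191.7,188.9,.044),(271,139,.025),(283,251,.1),(252,252,.019)]: print(ray(T,u,v,zz).round(4))
```

```text
[ 0.6165 -0.1451  0.045 ]
[ 0.6226 -0.193   0.045 ]
[ 0.5948 -0.1965  0.045 ]
[ 0.5888 -0.1493  0.045 ]
[0.5662 0.1415 0.077 ]
[0.5263 0.1399 0.044 ]
[ 0.664  -0.0178  0.025 ]
[ 0.4123 -0.0656  0.1   ]
[ 0.4085 -0.0039  0.019 ]
```

View pics/crop1.png

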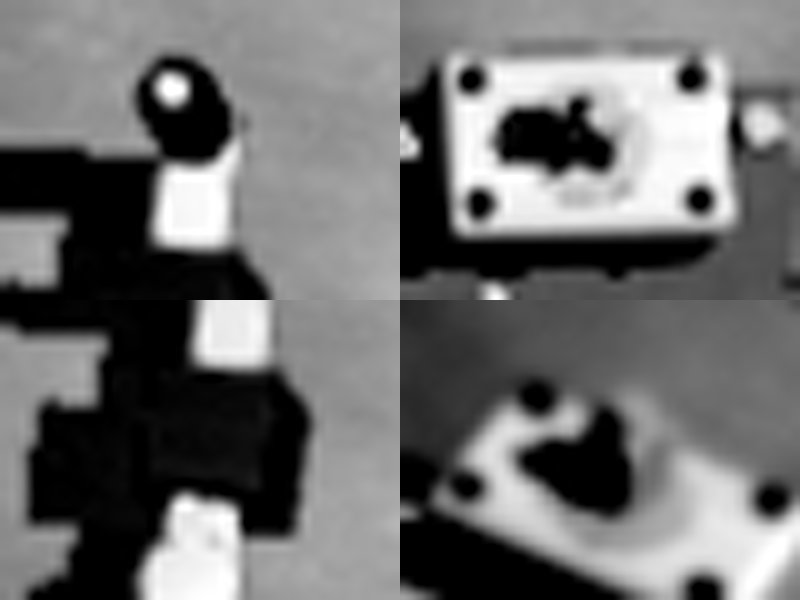

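The crops show the pin top at about (191.2,166.8), the hub top centred near (191.5,189), and four screws on the gear head that bracket the spindle. I'll triangulate the crank and look at the spindle with a wider tone range.

```bash
cat >> h.py <<'E'
def tri(s1,p1,s2,p2):
    P=[s['K']@np.linalg.inv(s['pose'])[:3] for s in(s1,s2)]
    x=cv2.triangulatePoints(P[0],P[1],np.float64(p1),np.float64(p2))[:,0]; return x[:3]/x[3]
E
python3 - <<'E'
from h import *
T,S=load('top0'),load('scene0'); m=np.load('pics/mean.npz')
print('pin',tri(T,(191.2,166.8),S,(198.5,153)))
t=m['top']
# hub by grey-green-dark tone, pin, counterweight
g=t.mean(2); roi=g[176:210,180:205]
print(roi[::2,::2].round().astype(int))
hsvsat=(t.max(2)-t.min(2))[176:210:2,180:205:2].round().astype(int); print(hsvsat)
sp=np.array([.6057,-.171,.067]); 
out=[]
for n,s in(('top',T),('scene',S)):
    im=m[n]
    u,v=proj(s,sp); print(n,'tip',u,v,'base',proj(s,[.6057,-.171,.045]))
    x,y=int(u)-9,int(v)-12
    c=im[y:y+24,x:x+16].mean(2) if 0 else im[y:y+24,x:x+20].mean(2)
    print('crop',x,y)
    a=cv2.resize(c,(400,480),interpolation=cv2.INTER_CUBIC)
    a=255*(np.clip((a-40)/(a.max()-40),0,1))**1.5
    a=cv2.cvtColor(a.astype(np.uint8),cv2.COLOR_GRAY2BGR)
    cv2.drawMarker(a,(int((u-x+.5)*20),int((v-y+.5)*20)),(0,0,255),0,12)
    out.append(a)
cv2.imwrite('pics/sp.png',np.hstack(out))
E
```

```text
pin [0.5686113  0.14116505 0.07437921]
[[108 107 106 107 106 171 182 182 174 151 153 154 154]
 [108 109 107 107 103 181 182 182 178 153 153 153 152]
 [141 107 106 105 115 183 182 183 174 151 151 152 152]
 [108 107 106 106 113 150 162 166 151 145 152 153 154]
 [110 108 102 108 109 109 110 111 110 120 151 152 154]
 [108 108 107 108 109 109 110 110 113  90 129 153 152]
 [108 109 108 110 110 111 111 112 113  92 111 154 154]
 [109 109 103 109 110 110 110 112 109  93 126 156 155]
 [108 110 105 112 112 111 113 112 106  92 135 157 158]
 [109 110  97  95  98 102 106 112 108  93 148 157 158]
 [108 109 104 115 188 164 158  83  77  95 151 159 158]
 [108 109 109 141 181 183 187 107  77  88 158 159 159]
 [105 107 113 160 184 180 181 153 158 158 158 159 159]
 [105 105 149 182 184 185 186 156 158 160 161 158 159]
 [104 105 165 183 185 187 191 151 158 158 160 160 159]
 [105 106 151 186 188 190 184 152 156 157 157 158 158]
 [106 106 106 154 175 169 137 156 157 156 158 157 158]]
[[11 10 10 10 11  6  6  6  7 15 14 14 14]
 [10 11 10 10 10  6  6  6  7 14 15 15 14]
 [12 10  9 11 10  6  5  6  8 15 15 14 14]
 [10 10 10  5  6  5  5  5  8 14 16 14 14]
 [10 11 10  4  4  4  5  4  4  8 15 15 14]
 [10 11  8  4  4  4  5  4  5  4 11 15 15]
 [10 11  7  5  4  5  4  5  4  3  8 14 14]
 [10 10  5  4  5  4  4  4  4  4 10 14 14]
 [10 10  5  4  5  4  4  4  5  4 10 13 12]
 [10 11  4  4  4  4  4  4  5  4 12 13 13]
 [11 11 10  5  6  5  6  5  4  5 14 14 13]
 [11 11 10  8  6  6  6  6  5  6 13 13 13]
 [11 11 10  7  6  6  6 13 13 13 14 13 13]
 [11 12  7  6  6  6  7 13 13 13 13 14 13]
 [11 10  6  6  6  6  7  8 14 13 14 14 13]
 [11 12  7  6  6  6  6  8 13 14 14 13 14]
 [11 10 10  6  5  6  7 13 14 14 14 14 14]]
top tip 340.4674833920346 166.1732256892282 base [338.52282647 168.83969423]
crop 331 154
scene tip 331.7716252031638 214.51328964339112 base [330.27952972 223.39206411]
crop 322 202
```

View pics/sp.png

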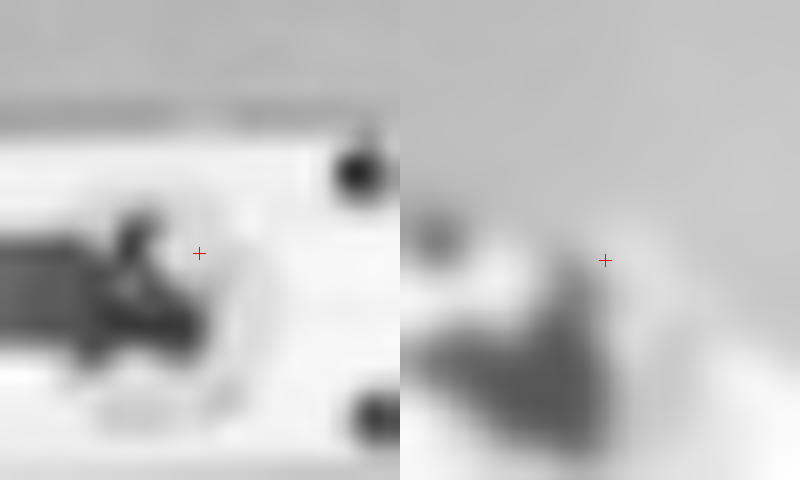

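The spindle shows a dark -x face with its near edge close to the axis, so its flats lie roughly along world x/y (yaw about 0±12°). I'll compute the crank yaw from the pin and the counterweight.

Run:
```python
from h import *
T,S=load('top0'),load('scene0'); m=np.load('pics/mean.npz')['top']; g=m.mean(2)
w=np.zeros(g.shape,np.uint8); w[194:215,178:200]=(g[194:215,178:200]>170)
M=cv2.moments(w,True); c=M['m10']/M['m00'],M['m01']/M['m00']; cw=ray(T,*c,.041); pin=ray(T,191.2,166.8,.0755)
print(c,M['m00'],'cw',cw,'pin',pin,'hub',ray(T,191.3,189,.044))
d=pin-cw; print('len',np.hypot(*d[:2]),'yaw',np.degrees(np.arctan2(d[1],d[0])), 'hub', cw+(d*34/74))
# jaw gap
for p in[(318,193),(359,193),(318,219),(365,222),(318,246),(366,248)]: print(p,ray(T,*p,.055).round(3))
o=ctrl.get_obs(); print(o['tool_pos'],o['orientation'],o['force'],o['joint_pos'])
```

```text
(189.2134831460674, 202.1685393258427) 89.0 cw [0.49749239 0.14152644 0.041     ] pin [0.56700273 0.1418971  0.0755    ] hub [0.52599609 0.14070721 0.044     ]
len 0.06951132851206186 yaw 0.30552358344336983 hub [0.52942958 0.14169674 0.05685135]
(318, 193) [ 0.545 -0.13   0.055]
(359, 193) [ 0.555 -0.216  0.055]
(318, 219) [ 0.49  -0.134  0.055]
(365, 222) [ 0.494 -0.232  0.055]
(318, 246) [ 0.434 -0.139  0.055]
(366, 248) [ 0.441 -0.238  0.055]
[0.2115678  0.64097381 0.22655704] [ 1.79999161e+02  3.42127595e-04 -1.82647717e+01] [0.03157038 0.57297325 0.12847385] [ 8.82412815e+01  2.05477056e+01  6.83653179e-01 -6.02314550e-04
 -7.01366550e+01 -1.65058486e+01]
```

```bash
cat >> h.py <<'E'
def rel(p0,y0,p1,y1):
    A=R.from_euler('xyz',[180,0,y0],degrees=True); B=R.from_euler('xyz',[180,0,y1],degrees=True)
    return np.r_[A.inv().apply(np.subtract(p1,p0))*100,(A.inv()*B).as_rotvec(degrees=True)].round(2).tolist()
E
python3 -c "
from h import *
print(rel([.2116,.641,.2265],-18.26,[.527,.141,.13],.5))"
```

```text
[45.62, 37.6, 9.65, 0.0, 0.0, -18.76]
```

send_rows --plan '[[[2.8,2.3,0,0,0,-1.2],[5.6,4.6,0,0,0,-2.4],[8.4,6.9,0,0,0,-3.6],[11.2,9.2,0,0,0,-4.8],[14,11.5,0,0,0,-6],[16.8,13.8,0,0,0,-7.2],[19.6,16.1,0,0,0,-8.4],[22.4,18.4,0,0,0,-9.6]]]'

```text
clock: 1.77
tool_pos: [0.3672, 0.3945, 0.2269]
orientation: [-180.0, -0.0, -8.6]
force: [-0.2, 0.4, 0.3]
opening: 0.0875
gripper_force: 0.0
```

```bash
python3 -c "
from h import *
o=ctrl.get_obs();print(o['tool_pos'],o['orientation'],o['clock'],o['joint_pos'])
A=R.from_euler('xyz',[180,0,-18.26],degrees=True)
p=A.apply([.224,.184,0])+[.2116,.641,.2265];print(p)
print(rel(p,-27.86+19.2,[.527,.141,.12],.5), rel(p,-8.66,[.527,.141,.12],.5))"
```

```text
[0.36723211 0.394475   0.22687526] [-1.79966934e+02 -1.37236168e-02 -8.58679715e+00] 1.7667 [ 6.78996659e+01  7.69686558e+00 -1.65088532e+01  6.16016063e-03
 -6.57589240e+01  1.35110134e+01]
[0.36666772 0.3960796  0.2265    ]
[19.69, 22.8, 10.65, 0.0, 0.0, -9.16] [19.69, 22.8, 10.65, 0.0, 0.0, -9.16]
```

send_rows --plan '[[[2.5,2.9,0,0,0,-1.2],[5,5.7,0,0,0,-2.3],[7.4,8.6,0,0,0,-3.5],[9.9,11.4,0,0,0,-4.6],[12.3,14.3,1,0,0,-5.8],[14.8,17.1,2,0,0,-7],[17.3,20,3,0,0,-8],[19.7,22.8,4,0,0,-9.2]]]'

```text
clock: 2.43
tool_pos: [0.5278, 0.1392, 0.1866]
orientation: [-180.0, -0.1, 0.6]
force: [0.5, 0.4, 2.0]
opening: 0.0874
gripper_force: 0.0
```

send_rows --plan '[[[0,0,2.5,0,0,0],[0,0,5,0,0,0],[0,0,7.5,0,0,0],[0,0,9.5,0,0,0],[0,0,10.5,0,0,0],[0,0,10.5,0,0,0],[0,0,10.5,0,0,0]]]'

```text
clock: 3.02
tool_pos: [0.5273, 0.1411, 0.0819]
orientation: [180.0, 0.0, 0.6]
force: [0.1, -0.1, 0.5]
opening: 0.0876
gripper_force: 0.0
```

Run:
```python
from h import *
o=ctrl.get_obs();print(o['tool_pos'],o['orientation'],o['clock'],o['joint_pos'])
t=snap('top','t1')['img'];s=snap('scene','s1')['img']
z=lambda im,x,y,w,h:cv2.resize(im[y:y+h,x:x+w,::-1],(400,300),interpolation=cv2.INTER_CUBIC)
cv2.imwrite('pics/c1.png',np.hstack([z(t,140,130,100,75),z(s,135,120,100,75)]))
```

```text
[0.52728923 0.14106844 0.0819102 ] [1.79972709e+02 3.20209940e-03 5.62107395e-01] 3.0167 [ 3.55653527e+01  1.65553462e+01 -2.63439700e+01  2.80004479e-02
 -4.71189649e+01  5.49776985e+01]
```

View pics/c1.png

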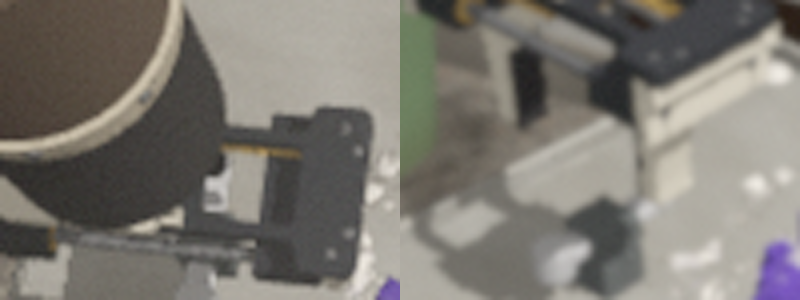

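The gripper is centred over the hub, with one finger either side of its y faces. I'll descend to TCP z=0.015 and close.

send_rows --plan '[[[0,0,2,0,0,0],[0,0,4,0,0,0],[0,0,5.5,0,0,0],[0,0,6.3,0,0,0],[0,0,6.7,0,0,0],[0,0,6.7,0,0,0]]]'

```text
clock: 3.62
tool_pos: [0.5273, 0.1412, 0.0148]
orientation: [-180.0, -0.0, 0.5]
force: [-0.3, 0.1, 0.1]
opening: 0.0877
gripper_force: 0.0
```

send_rows --plan '[[[0,0,0,0,0,0],[0,0,0,0,0,0],[0,0,0,0,0,0],[0,0,0,0,0,0],[0,0,0,0,0,0],[0,0,0,0,0,0],[0,0,0,0,0,0],[0,0,0,0,0,0]]]' --fingers 0

```text
clock: 4.28
tool_pos: [0.5271, 0.141, 0.0146]
orientation: [-180.0, -0.0, 0.5]
force: [0.6, -0.2, 0.7]
opening: 0.0397
gripper_force: 0.0
```

Run:
```python
from h import *
o=ctrl.get_obs();print(o['tool_pos'],o['orientation'],o['force'],o['gripper_force'],o['opening'])
```

```text
[0.52705518 0.14096561 0.01462576] [-1.79996606e+02 -5.62366725e-03  5.34504540e-01] [ 0.64563806 -0.17786164  0.71823459] 0.0 0.03966051250493837
```

send_rows --plan '[[[0,0,0,0,0,0],[0,0,0,0,0,0],[0,0,0,0,0,0],[0,0,0,0,0,0]]]' --fingers 0

```text
clock: 4.62
tool_pos: [0.527, 0.141, 0.0145]
orientation: [-180.0, 0.0, 0.5]
force: [-1.1, 0.6, -0.8]
opening: 0.0276
gripper_force: 30.0
```

send_rows --plan '[[[0,0,-1,0,0,0],[0,0,-3,0,0,0],[0,0,-6,0,0,0],[0,0,-9,0,0,0],[0,0,-11,0,0,0],[0,0,-12,0,0,0],[0,0,-12,0,0,0],[0,0,-12,0,0,0]]]'

```text
clock: 5.28
tool_pos: [0.5265, 0.1408, 0.1342]
orientation: [-180.0, 0.0, 0.5]
force: [-0.1, -0.5, -2.7]
opening: 0.0276
gripper_force: 30.0
```

Run:
```python
from h import *
o=ctrl.get_obs();print(o['tool_pos'],o['orientation'],o['force'],o['moment'],o['gripper_force'],o['opening'])
T=snap('top','t2');S=snap('scene','s2')
z=lambda im,x,y,w,h:cv2.resize(im[y:y+h,x:x+w,::-1],(400,300),interpolation=cv2.INTER_CUBIC)
pp=np.array([.567,.141,.195]);print(proj(T,pp),proj(S,pp))
u,v=proj(S,pp).astype(int);u2,v2=proj(T,pp).astype(int)
cv2.imwrite('pics/c2.png',np.hstack([z(T['img'],max(u2-50,0),max(v2-40,0),100,75),z(S['img'],u-50,v-30,100,75)]))
```

```text
[0.52650435 0.14082087 0.13422262] [-1.79974266e+02  1.72901639e-02  5.11295869e-01] [-0.10602327 -0.47374688 -2.68178648] [-0.01692093  0.04143442 -0.02768207] 29.997874964028597 0.027555292686594585
[181.27371045 149.62251048] [193.47487339 101.64895183]
```

View pics/c2.png

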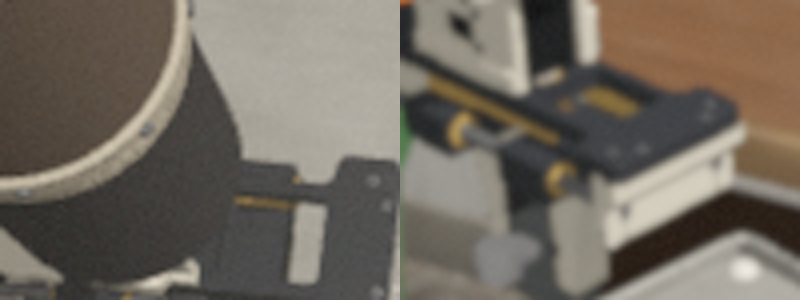

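The crank is held: opening 27.6 mm, 30 N grip, about 2.5 N of weight. I'll cross-check the spindle against the scene camera and compute the transfer.

Run:
```python
from h import *
T,S=load('top0'),load('scene0')
a=np.mean([ray(S,u,v,.045) for u,v in[(323.9,214.1),(316.7,222.4),(347.1,224),(340.2,232.8)]],0);print('screws scene',a,'pin scene',ray(S,198.5,153,.0755))
p=[.527,.141,.1345]
print(rel(p,.5,[.606,-.171,.134],3))
```

```text
screws scene [ 0.60808051 -0.17291097  0.045     ] pin scene [0.56871177 0.13923366 0.0755    ]
[7.63, 31.27, 0.05, 0.0, 0.0, -2.5]
```

send_rows --plan '[[[0.4,1.5,0,0,0,-0.3],[1.2,5,0,0,0,-0.5],[2.1,8.5,0,0,0,-0.8],[2.9,12,0,0,0,-1],[3.8,15.5,0,0,0,-1.3],[4.6,19,0,0,0,-1.5],[5.5,22.5,0,0,0,-1.8],[6.3,26,0,0,0,-2]]]'

```text
clock: 6.05
tool_pos: [0.5917, -0.1203, 0.1325]
orientation: [180.0, 0.2, 2.5]
force: [1.7, 0.8, -2.0]
opening: 0.0281
gripper_force: 30.0
```

send_rows --plan '[[[0.8,3,0,0,0,-0.2],[1.2,4.6,0,0,0,-0.4],[1.33,5.28,0,0,0,-0.5],[1.33,5.28,1.5,0,0,-0.5],[1.33,5.28,3,0,0,-0.5],[1.33,5.28,4.5,0,0,-0.5],[1.33,5.28,4.5,0,0,-0.5],[1.33,5.28,4.5,0,0,-0.5]]]'

```text
clock: 6.72
tool_pos: [0.6068, -0.1702, 0.0877]
orientation: [-180.0, 0.2, 3.1]
force: [0.5, -0.5, -1.4]
opening: 0.0282
gripper_force: 30.0
```

Run:
```python
from h import *
o=ctrl.get_obs();print(o['tool_pos'],o['orientation'],o['force'],o['moment'],o['joint_pos'])
T=snap('top','t3');S=snap('scene','s3')
z=lambda im,x,y,w,h:cv2.resize(im[y:y+h,x:x+w,::-1],(400,300),interpolation=cv2.INTER_CUBIC)
cv2.imwrite('pics/c3.png',np.hstack([z(T['img'],290,130,80,60),z(S['img'],290,180,80,60)]))
```

```text
[ 0.60677658 -0.17022132  0.08774279] [-179.9907221     0.23554634    3.05404066] [ 0.54708002 -0.492343   -1.40571523] [ 0.02787025 -0.04057987 -0.07417108] [ 2.04507537e+00  2.31987738e+01 -1.48857361e+01 -6.49513389e-03
 -5.21511635e+01  9.10129421e+01]
```

View pics/c3.png

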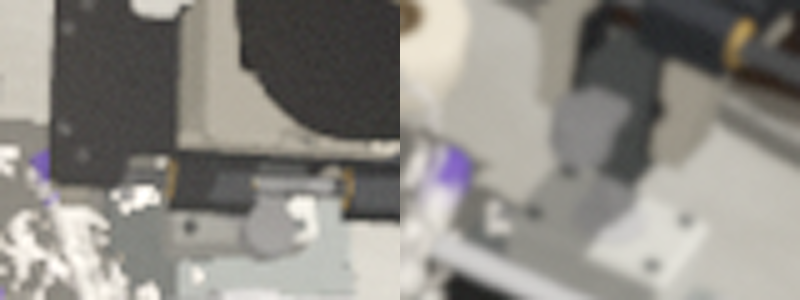

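The crank's hub hangs over the gear head, and the counterweight points toward the jaw. I'll descend gently onto the nose.

send_rows --plan '[[[-0.05,0.08,0.3,0,0,0],[-0.05,0.08,0.6,0,0,0],[-0.05,0.08,0.9,0,0,0],[-0.05,0.08,1.0,0,0,0],[-0.05,0.08,1.0,0,0,0]]]'

```text
clock: 7.23
tool_pos: [0.6073, -0.1714, 0.0794]
orientation: [-180.0, 0.0, 3.0]
force: [-0.0, -0.1, -2.5]
opening: 0.0277
gripper_force: 30.0
```

send_rows --plan '[[[0,0,0.1,0,0,0],[0,0,0.2,0,0,0],[0,0,0.3,0,0,0],[0,0,0.3,0,0,0]]]'

```text
clock: 7.57
tool_pos: [0.6073, -0.1716, 0.0771]
orientation: [180.0, 0.0, 3.0]
force: [-3.5, 0.8, 4.1]
opening: 0.0282
gripper_force: 30.0
```

Contact pushes the tool toward -x, so I'll shift 1.2 mm to -x and press a little further.

send_rows --plan '[[[-0.06,0,0,0,0,0],[-0.12,0,0,0,0,0],[-0.12,0,0.1,0,0,0],[-0.12,0,0.2,0,0,0],[-0.12,0,0.2,0,0,0]]]'

```text
clock: 7.98
tool_pos: [0.6073, -0.1717, 0.0764]
orientation: [180.0, -0.1, 3.1]
force: [-4.3, 1.6, 13.1]
opening: 0.0281
gripper_force: 30.0
```

send_rows --plan '[[[0,0,-0.3,0,0,0],[0,0,-0.6,0,0,0],[0,0,-0.6,0,0,0],[0,0,-0.6,0,0,0]]]'

```text
clock: 8.32
tool_pos: [0.6064, -0.1714, 0.0803]
orientation: [-180.0, -0.0, 3.0]
force: [0.6, -1.0, -2.0]
opening: 0.0278
gripper_force: 30.0
```

send_rows --plan '[[[-0.1,0,0,0,0,0],[-0.1,0,0.2,0,0,0],[-0.1,0,0.35,0,0,0],[-0.1,0,0.45,0,0,0],[-0.1,0,0.45,0,0,0]]]'

```text
clock: 8.73
tool_pos: [0.6054, -0.1716, 0.0757]
orientation: [180.0, 0.0, 3.0]
force: [-0.1, -0.9, -3.4]
opening: 0.0276
gripper_force: 30.0
```

No contact at 0.0757, so this is now better centred. I'll keep descending.

send_rows --plan '[[[0,0,0.1,0,0,0],[0,0,0.2,0,0,0],[0,0,0.3,0,0,0],[0,0,0.4,0,0,0],[0,0,0.4,0,0,0]]]'

```text
clock: 9.15
tool_pos: [0.6054, -0.1716, 0.072]
orientation: [180.0, -0.0, 3.0]
force: [0.9, -0.1, -0.8]
opening: 0.0276
gripper_force: 30.0
```

send_rows --plan '[[[0,0,0.2,0,0,0],[0,0,0.4,0,0,0],[0,0,0.6,0,0,0],[0,0,0.8,0,0,0],[0,0,0.9,0,0,0],[0,0,0.9,0,0,0]]]'

```text
clock: 9.65
tool_pos: [0.6055, -0.1716, 0.063]
orientation: [180.0, -0.0, 3.0]
force: [0.1, -2.5, 1.2]
opening: 0.0278
gripper_force: 30.0
```

send_rows --plan '[[[0,0,0.1,0,0,0],[0,0,0.2,0,0,0],[0,0,0.25,0,0,0],[0,0,0.25,0,0,0]]]'

```text
clock: 9.98
tool_pos: [0.6056, -0.1717, 0.0614]
orientation: [180.0, -0.0, 3.1]
force: [-3.5, 0.0, 9.8]
opening: 0.0277
gripper_force: 30.0
```

Seated: TCP at 0.0614, against an expected 0.0615. I'll release, rise, and move over the grip sleeve.

send_rows --plan '[[[0,0,-0.2,0,0,0],[0,0,-0.2,0,0,0],[0,0,-0.2,0,0,0],[0,0,-0.2,0,0,0],[0,0,-0.2,0,0,0],[0,0,-0.2,0,0,0],[0,0,-0.2,0,0,0],[0,0,-0.2,0,0,0]]]' --fingers 1

```text
clock: 10.65
tool_pos: [0.6054, -0.1716, 0.0625]
orientation: [-180.0, 0.0, 3.0]
force: [-0.4, 0.6, -0.2]
opening: 0.0758
gripper_force: 0.0
```

send_rows --plan '[[[0,0,-1,0,0,0],[0,0,-3,0,0,0],[0,0,-5,0,0,0],[0,0,-7.5,0,0,0],[1.5,0,-7.8,0,0,0],[3,0,-7.8,0,0,0],[4,0,-7.8,0,0,0],[4,0,-7.8,0,0,0]]]'

```text
clock: 11.32
tool_pos: [0.6469, -0.1694, 0.1408]
orientation: [180.0, -0.0, 3.1]
force: [1.1, 0.5, -0.2]
opening: 0.0878
gripper_force: 0.0
```

Run:
```python
from h import *
o=ctrl.get_obs();print(o['tool_pos'],o['orientation'],o['force'],o['joint_pos'],o['opening'])
T=snap('top','t4');S=snap('scene','s4')
z=lambda im,x,y,w,h:cv2.resize(im[y:y+h,x:x+w,::-1],(400,300),interpolation=cv2.INTER_CUBIC)
cv2.imwrite('pics/c4.png',np.hstack([z(T['img'],290,130,80,60),z(S['img'],280,170,80,60)]))
for s in(T,S): print(proj(s,[.6455,-.1695,.122]),proj(s,[.6055,-.1716,.091]))
```

```text
[ 0.64686726 -0.16935018  0.14076483] [ 1.79987220e+02 -3.90368039e-02  3.05006245e+00] [ 1.05998587  0.46085036 -0.22952899] [ 2.00512029e+00  2.34046071e+01 -6.64344660e+00  1.39444201e-02
 -5.99126837e+01  9.10379513e+01] 0.08778625153712716
[346.34498268 139.92492324] [342.98295266 163.23614521]
[347.42533921 180.23152003] [333.67790791 204.68278034]
```

View pics/c4.png

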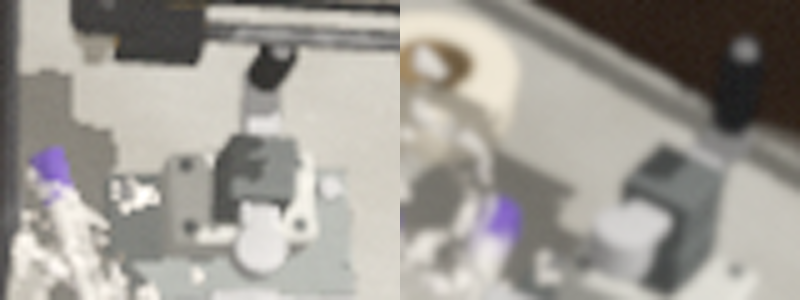

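The crank sits upright on the spindle, with the grip top at top-view (346,140), matching the prediction to within a pixel. I'll descend and grip the sleeve.

send_rows --plan '[[[0,0,1.5,0,0,0],[0,0,3,0,0,0],[0,0,4.2,0,0,0],[0,0,4.45,0,0,0],[0,0,4.45,0,0,0]]]'

```text
clock: 11.83
tool_pos: [0.6442, -0.1695, 0.0949]
orientation: [-180.0, 0.2, 3.0]
force: [0.2, -0.2, 0.5]
opening: 0.0877
gripper_force: 0.0
```

send_rows --plan '[[[0,0,0,0,0,0],[0,0,0,0,0,0],[0,0,0,0,0,0],[0,0,0,0,0,0],[0,0,0,0,0,0],[0,0,0,0,0,0],[0,0,0,0,0,0],[0,0,0,0,0,0]]]' --fingers 0

```text
clock: 12.5
tool_pos: [0.6453, -0.1695, 0.0961]
orientation: [180.0, -0.0, 3.0]
force: [-0.2, -0.8, -0.2]
opening: 0.0397
gripper_force: 0.0
```

send_rows --plan '[[[0,0,0,0,0,0],[0,0,0,0,0,0],[0,0,0,0,0,0],[0,0,0,0,0,0],[0,0,0,0,0,0],[0,0,0,0,0,0],[0,0,0,0,0,0],[0,0,0,0,0,0]]]'

```text
clock: 13.17
tool_pos: [0.6453, -0.1695, 0.096]
orientation: [180.0, 0.0, 3.0]
force: [-0.1, -0.5, -0.1]
opening: 0.0152
gripper_force: 30.0
```

Run:
```python
from h import *
o=ctrl.get_obs();print(o['tool_pos'],o['orientation'],o['force'],o['opening'])
T,S=load('t4'),load('s4'); print('pin',tri(T,(346.2,140),S,(349,179.4)))
m0=load('top0')['img'].mean(2)
# circle rows: clockwise, tool axes (x fwd, y = -world y): radius 4.0 cm, step 15deg, 8 rows
def circ(phi0,step,n,r=4.0):
    # phi: crank angle in tool frame measured ccw-from-above about tool x
    return [[round(r*(np.cos(np.radians(phi0-step*k))-np.cos(np.radians(phi0))),2), round(-r*(np.sin(np.radians(phi0-step*k))-np.sin(np.radians(phi0))),2)] for k in range(1,n+1)]
for p in range(0,-360,-120): print(p,circ(p,15,8))
```

```text
[ 0.64530875 -0.16952708  0.09603043] [1.79995569e+02 5.71749574e-03 3.03129505e+00] [-0.09597326 -0.50604674 -0.08597443] 0.015197029188590824
pin [ 0.64621365 -0.17034085  0.12336164]
0 [[np.float64(-0.14), np.float64(1.04)], [np.float64(-0.54), np.float64(2.0)], [np.float64(-1.17), np.float64(2.83)], [np.float64(-2.0), np.float64(3.46)], [np.float64(-2.96), np.float64(3.86)], [np.float64(-4.0), np.float64(4.0)], [np.float64(-5.04), np.float64(3.86)], [np.float64(-6.0), np.float64(3.46)]]
-120 [[np.float64(-0.83), np.float64(-0.64)], [np.float64(-1.46), np.float64(-1.46)], [np.float64(-1.86), np.float64(-2.43)], [np.float64(-2.0), np.float64(-3.46)], [np.float64(-1.86), np.float64(-4.5)], [np.float64(-1.46), np.float64(-5.46)], [np.float64(-0.83), np.float64(-6.29)], [np.float64(-0.0), np.float64(-6.93)]]
-240 [[np.float64(0.96), np.float64(-0.4)], [np.float64(2.0), np.float64(-0.54)], [np.float64(3.04), np.float64(-0.4)], [np.float64(4.0), np.float64(-0.0)], [np.float64(4.83), np.float64(0.64)], [np.float64(5.46), np.float64(1.46)], [np.float64(5.86), np.float64(2.43)], [np.float64(6.0), np.float64(3.46)]]
```

Sleeve gripped. First I'll wind a slow 80° clockwise (grip from +x toward -y, which is tool +y).

send_rows --plan '[[[-0.06,0.69,0,0,0,0],[-0.24,1.37,0,0,0,0],[-0.54,2.0,0,0,0,0],[-0.94,2.57,0,0,0,0],[-1.43,3.06,0,0,0,0],[-2.0,3.46,0,0,0,0],[-2.63,3.76,0,0,0,0],[-3.31,3.94,0,0,0,0]]]'

```text
clock: 13.83
tool_pos: [0.6142, -0.2109, 0.0961]
orientation: [-180.0, -0.1, 3.0]
force: [2.9, 4.1, -2.3]
opening: 0.015
gripper_force: 30.0
```

Run:
```python
from h import *
o=ctrl.get_obs();print(o['tool_pos'],o['force'],o['opening'])
g=load('top0')['img'].mean(2)
T=snap('top','t5');g2=T['img'].mean(2)
for u in(330,345,355):
    print(u,[int(x) for x in g[180:275,u-2:u+3].mean(1)]);print('  now',[int(x) for x in g2[180:275,u-2:u+3].mean(1)])
```

```text
[ 0.61419384 -0.2108931   0.09611622] [ 2.91757362  4.14905176 -2.30910657] 0.014984024393205769
330 [111, 107, 127, 155, 169, 171, 159, 147, 146, 145, 162, 186, 189, 190, 176, 122, 58, 51, 57, 114, 149, 149, 151, 149, 150, 151, 151, 151, 151, 150, 152, 153, 152, 152, 152, 153, 152, 152, 180, 206, 208, 201, 179, 150, 139, 134, 138, 173, 203, 210, 204, 189, 184, 195, 207, 207, 197, 195, 208, 210, 210, 210, 210, 210, 210, 210, 213, 191, 114, 129, 151, 151, 152, 151, 130, 111, 163, 189, 191, 192, 189, 163, 131, 151, 150, 151, 152, 151, 151, 140, 148, 170, 170, 168, 169]
  now [101, 99, 95, 95, 95, 96, 95, 94, 96, 101, 108, 119, 128, 133, 139, 147, 138, 97, 81, 77, 89, 133, 157, 158, 165, 172, 180, 185, 186, 187, 192, 194, 195, 194, 195, 195, 194, 195, 224, 248, 250, 245, 223, 192, 179, 175, 179, 217, 247, 251, 248, 232, 227, 240, 250, 250, 240, 238, 250, 251, 251, 251, 251, 251, 251, 251, 252, 235, 152, 171, 195, 195, 194, 194, 171, 149, 206, 232, 234, 235, 233, 208, 173, 193, 193, 194, 194, 195, 193, 182, 190, 213, 213, 213, 213]
345 [108, 129, 149, 149, 149, 149, 148, 152, 163, 183, 1
[... 1153 characters left out ...]
, 211, 211, 211, 211, 211, 211, 211, 211, 211, 211, 211, 211, 211, 211, 211, 211, 192, 136, 136, 154, 155, 154, 147, 112, 140, 185, 191, 193, 193, 171, 131, 149, 155, 155, 155, 155, 155, 152, 144, 153, 164, 166, 166, 168]
  now [191, 191, 191, 191, 192, 191, 191, 190, 191, 193, 189, 209, 232, 234, 234, 227, 187, 75, 62, 86, 161, 195, 195, 195, 195, 195, 195, 197, 197, 197, 197, 197, 197, 198, 199, 199, 199, 199, 198, 230, 251, 251, 251, 251, 251, 251, 251, 251, 251, 251, 251, 251, 251, 251, 251, 251, 251, 251, 251, 251, 251, 251, 251, 251, 251, 251, 252, 237, 179, 177, 197, 198, 199, 189, 152, 183, 229, 235, 237, 237, 215, 173, 192, 199, 199, 198, 199, 199, 195, 187, 196, 208, 210, 210, 212]
```

Run:
```python
from h import *
T=load('top0');y=np.radians(7.5);n=np.array([np.cos(y),np.sin(y),0])
def X(u,v,z): return (ray(T,u,v,z)@n).round(4)
for u,j0,j1,c1,c2,e0 in[(345,194.4,198.5,218.9,247.5,253.4),(355,194.3,198.3,219,247.4,253.3)]:
    print('jaw',X(u,j0,.051),X(u,j1,.012),'carton',X(u,c1,.057),X(u,c2,.057),'cheek',X(u,e0,.05))
print('now jaw',X(345,196.6,.051),X(345,200.3,.012),X(355,196.5,.051),X(355,200,.012))
o=ctrl.get_obs();print(o['force'],o['tool_pos'],[float(x) for x in np.round([.6454-.0399,-.1716+.0],4)])
```

```text
jaw 0.5201 0.5185 carton 0.4668 0.4075 cheek 0.3959
jaw 0.5199 0.5185 carton 0.4661 0.4073 cheek 0.3956
now jaw 0.5153 0.5144 0.5151 0.5147
[-0.23073741  2.05518422 -0.57143584] [ 0.61276502 -0.21107781  0.0961144 ] [0.6055, -0.1716]
```

Remaining jaw travel from here is about 60 mm, or 2.3 turns. I'll make three 120° row-sets and repeat them.

Run:
```python
import numpy as np
c=lambda a:np.cos(np.radians(a));s=lambda a:np.sin(np.radians(a))
for p in(-80,-200,-320): print([[float(round(4*(c(p-15*k)-c(p)),2)),float(round(-4*(s(p-15*k)-s(p)),2)),0,0,0,0] for k in range(1,9)])
```

```text
[[-1.04, 0.05, 0, 0, 0, 0], [-2.06, -0.18, 0, 0, 0, 0], [-2.99, -0.66, 0, 0, 0, 0], [-3.76, -1.37, 0, 0, 0, 0], [-4.32, -2.25, 0, 0, 0, 0], [-4.63, -3.24, 0, 0, 0, 0], [-4.68, -4.29, 0, 0, 0, 0], [-4.45, -5.31, 0, 0, 0, 0]]
[[0.48, -0.93, 0, 0, 0, 0], [1.19, -1.7, 0, 0, 0, 0], [2.07, -2.26, 0, 0, 0, 0], [3.06, -2.57, 0, 0, 0, 0], [4.11, -2.62, 0, 0, 0, 0], [5.13, -2.39, 0, 0, 0, 0], [6.05, -1.91, 0, 0, 0, 0], [6.82, -1.2, 0, 0, 0, 0]]
[[0.56, 0.88, 0, 0, 0, 0], [0.88, 1.88, 0, 0, 0, 0], [0.92, 2.92, 0, 0, 0, 0], [0.69, 3.94, 0, 0, 0, 0], [0.21, 4.87, 0, 0, 0, 0], [-0.49, 5.64, 0, 0, 0, 0], [-1.37, 6.2, 0, 0, 0, 0], [-2.37, 6.51, 0, 0, 0, 0]]
```

send_rows --plan '[[[-1.04,0.05,0,0,0,0],[-2.06,-0.18,0,0,0,0],[-2.99,-0.66,0,0,0,0],[-3.76,-1.37,0,0,0,0],[-4.32,-2.25,0,0,0,0],[-4.63,-3.24,0,0,0,0],[-4.68,-4.29,0,0,0,0],[-4.45,-5.31,0,0,0,0]]]'

```text
clock: 14.55
tool_pos: [0.5666, -0.1603, 0.0962]
orientation: [179.9, -0.0, 3.0]
force: [8.0, -7.0, -8.3]
opening: 0.0151
gripper_force: 30.0
```

send_rows --plan '[[[0.48,-0.93,0,0,0,0],[1.19,-1.7,0,0,0,0],[2.07,-2.26,0,0,0,0],[3.06,-2.57,0,0,0,0],[4.11,-2.62,0,0,0,0],[5.13,-2.39,0,0,0,0],[6.05,-1.91,0,0,0,0],[6.82,-1.2,0,0,0,0]]]'

```text
clock: 15.22
tool_pos: [0.635, -0.1441, 0.0958]
orientation: [-180.0, 0.1, 3.1]
force: [-4.4, 1.9, -0.0]
opening: 0.0155
gripper_force: 30.0
```

send_rows --plan '[[[0.56,0.88,0,0,0,0],[0.88,1.88,0,0,0,0],[0.92,2.92,0,0,0,0],[0.69,3.94,0,0,0,0],[0.21,4.87,0,0,0,0],[-0.49,5.64,0,0,0,0],[-1.37,6.2,0,0,0,0],[-2.37,6.51,0,0,0,0]]]'

```text
clock: 15.88
tool_pos: [0.6149, -0.2112, 0.0959]
orientation: [-180.0, -0.1, 3.0]
force: [3.2, 9.2, -4.2]
opening: 0.0151
gripper_force: 30.0
```

Run:
```python
from h import *
o=ctrl.get_obs();print(o['tool_pos'],o['force'],o['opening'])
T=snap('top','t6');g=T['img'].mean(2)
for u in(345,355): print(u,[int(x) for x in g[185:230,u-2:u+3].mean(1)])
```

```text
[ 0.61488082 -0.21120363  0.09590237] [ 3.21138617  9.20039697 -4.23990569] 0.015086364312938295
345 [189, 190, 191, 191, 192, 192, 192, 191, 190, 191, 191, 191, 191, 192, 193, 193, 207, 214, 216, 230, 234, 235, 231, 199, 86, 68, 82, 159, 198, 198, 198, 197, 197, 205, 234, 251, 249, 234, 203, 199, 192, 186, 220, 246, 251]
355 [191, 191, 190, 191, 193, 193, 193, 193, 194, 193, 192, 192, 192, 193, 194, 194, 195, 195, 214, 232, 234, 235, 228, 187, 77, 64, 95, 166, 198, 198, 199, 199, 198, 197, 229, 252, 251, 251, 251, 251, 251, 251, 251, 251, 251]
```

Tracking well: one turn gives about 26 mm. Radial forces are somewhat inward, so I'll nudge the circle toward the hub, lower it 1 mm, and continue.

send_rows --plan '[[[-1.02,0.02,0.03,0,0,0],[-2.02,-0.22,0.06,0,0,0],[-2.94,-0.71,0.1,0,0,0],[-3.71,-1.42,0.1,0,0,0],[-4.27,-2.3,0.1,0,0,0],[-4.58,-3.29,0.1,0,0,0],[-4.63,-4.34,0.1,0,0,0],[-4.4,-5.36,0.1,0,0,0]]]'

```text
clock: 16.6
tool_pos: [0.5669, -0.1588, 0.0956]
orientation: [180.0, 0.0, 3.0]
force: [0.2, -6.3, 2.1]
opening: 0.015
gripper_force: 30.1
```

send_rows --plan '[[[0.48,-0.93,0,0,0,0],[1.19,-1.7,0,0,0,0],[2.07,-2.26,0,0,0,0],[3.06,-2.57,0,0,0,0],[4.09,-2.6,0,0,0,0],[5.1,-2.37,0,0,0,0],[6.02,-1.88,0,0,0,0],[6.78,-1.17,0,0,0,0]]]'

```text
clock: 17.27
tool_pos: [0.6349, -0.1423, 0.0947]
orientation: [-179.9, 0.1, 3.1]
force: [-3.9, 1.9, 5.8]
opening: 0.0152
gripper_force: 30.0
```

Run:
```python
from h import *
o=ctrl.get_obs();print(o['tool_pos'],o['force'],o['opening'])
T=snap('top','t7');g=T['img'].mean(2)
for u in(345,355): print(u,[int(x) for x in g[200:265,u-2:u+3].mean(1)])
```

```text
[ 0.63492348 -0.1423317   0.09465495] [-3.85545922  1.91765515  5.84443147] 0.01523976798045278
345 [188, 189, 190, 190, 191, 191, 190, 191, 195, 207, 209, 212, 225, 229, 231, 228, 196, 88, 120, 212, 249, 246, 230, 200, 196, 188, 182, 217, 242, 249, 246, 236, 226, 233, 243, 248, 246, 245, 248, 249, 249, 249, 249, 249, 249, 249, 250, 228, 156, 151, 169, 187, 186, 186, 161, 178, 224, 229, 232, 232, 218, 176, 167, 181, 181]
355 [191, 190, 191, 191, 190, 191, 191, 192, 193, 193, 191, 208, 228, 230, 231, 224, 186, 78, 80, 207, 250, 249, 249, 249, 249, 249, 250, 249, 250, 249, 249, 250, 249, 249, 250, 250, 250, 249, 250, 250, 250, 250, 250, 250, 250, 250, 250, 231, 174, 173, 193, 194, 193, 184, 148, 179, 224, 230, 232, 232, 210, 168, 187, 195, 194]
```

send_rows --plan '[[[0.56,0.88,0,0,0,0],[0.87,1.86,0,0,0,0],[0.91,2.88,0,0,0,0],[0.68,3.89,0,0,0,0],[0.21,4.81,0,0,0,0],[-0.49,5.57,0,0,0,0],[-1.35,6.12,0,0,0,0],[-2.34,6.43,0,0,0,0]]]'

```text
clock: 17.98
tool_pos: [0.619, -0.2089, 0.0961]
orientation: [180.0, -0.4, 3.1]
force: [6.2, -2.9, 2.3]
opening: 0.0151
gripper_force: 30.0
```

Run:
```python
from h import *
o=ctrl.get_obs();print(o['tool_pos'],o['force'],o['opening'])
T=snap('top','t8');g=T['img'].mean(2)
for u in(330,345,355): print(u,[int(x) for x in g[205:265,u-2:u+3].mean(1)])
c=lambda a:np.cos(np.radians(a));s=lambda a:np.sin(np.radians(a))
p=-80
print([[float(round(3.97*(c(p-5*k)-c(p)),2)),float(round(-3.97*(s(p-5*k)-s(p)),2)),0,0,0,0] for k in range(1,31)])
```

```text
[ 0.61900028 -0.20891955  0.09608935] [ 6.21240124 -2.92998153  2.27623125] 0.015109351751744415
330 [193, 194, 194, 194, 194, 194, 196, 195, 190, 165, 185, 226, 232, 234, 234, 207, 216, 252, 250, 241, 215, 185, 182, 176, 178, 221, 248, 251, 248, 235, 231, 244, 250, 249, 239, 239, 250, 251, 251, 251, 251, 251, 251, 251, 252, 235, 172, 190, 196, 173, 151, 206, 233, 235, 236, 234, 209, 174, 195, 195]
345 [195, 196, 196, 197, 196, 197, 198, 210, 224, 217, 215, 232, 235, 236, 232, 202, 215, 251, 250, 237, 208, 195, 185, 175, 201, 239, 250, 251, 245, 234, 237, 246, 251, 250, 248, 250, 251, 251, 251, 251, 251, 251, 252, 251, 242, 200, 177, 192, 192, 167, 183, 229, 234, 237, 238, 224, 182, 173, 186, 186]
355 [195, 196, 198, 198, 198, 197, 197, 198, 199, 200, 216, 232, 236, 237, 229, 199, 220, 251, 251, 251, 251, 251, 251, 251, 251, 251, 251, 251, 251, 251, 251, 252, 251, 251, 251, 252, 251, 251, 252, 251, 251, 252, 252, 252, 236, 172, 181, 200, 191, 154, 185, 230, 236, 238, 238, 216, 174, 194, 200, 200]
[[-0.34, 0.05, 0, 0, 0, 0], [-0.69, 0.06, 0, 0, 0, 0], [-1.04, 0.05, 0, 0, 0, 0], [-1.38, -0.0, 0, 0, 0, 0], [-1.72, -0.07, 0, 0, 0, 0], [-2.05, -0.18, 0, 0, 0, 0], [-2.37, -0.31, 0, 0, 0, 0], [-2.67, -0.47, 0, 0, 0, 0], [-2.97, -0.66, 0, 0, 0, 0], [-3.24, -0.87, 0, 0, 0, 0], [-3.5, -1.1, 0, 0, 0, 0], [-3.73, -1.36, 0, 0, 0, 0], [-3.94, -1.63, 0, 0, 0, 0], [-4.13, -1.92, 0, 0, 0, 0], [-4.29, -2.23, 0, 0, 0, 0], [-4.42, -2.55, 0, 0, 0, 0], [-4.52, -2.88, 0, 0, 0, 0], [-4.6, -3.22, 0, 0, 0, 0], [-4.64, -3.56, 0, 0, 0, 0], [-4.66, -3.91, 0, 0, 0, 0], [-4.64, -4.26, 0, 0, 0, 0], [-4.6, -4.6, 0, 0, 0, 0], [-4.52, -4.94, 0, 0, 0, 0], [-4.42, -5.27, 0, 0, 0, 0], [-4.29, -5.59, 0, 0, 0, 0], [-4.13, -5.89, 0, 0, 0, 0], [-3.94, -6.19, 0, 0, 0, 0], [-3.73, -6.46, 0, 0, 0, 0], [-3.5, -6.72, 0, 0, 0, 0], [-3.24, -6.95, 0, 0, 0, 0]]
```

The carton is already being pushed, with about 7 mm (100°) left before it reaches the cheek. From here I'll use 5° rows.

send_rows --plan '[[[-0.34,0.05,0,0,0,0],[-0.69,0.06,0,0,0,0],[-1.04,0.05,0,0,0,0],[-1.38,0,0,0,0,0],[-1.72,-0.07,0,0,0,0],[-2.05,-0.18,0,0,0,0],[-2.37,-0.31,0,0,0,0],[-2.67,-0.47,0,0,0,0]]]'

```text
clock: 18.7
tool_pos: [0.5897, -0.2075, 0.0963]
orientation: [179.8, -0.1, 3.1]
force: [-0.0, -11.1, 7.6]
opening: 0.0152
gripper_force: 30.1
```

```bash
cat > st.py <<'E'
from h import *
o=ctrl.get_obs();C=np.array([.6056,-.1714]);d=o['tool_pos'][:2]-C;ph=np.arctan2(d[1],d[0]);f=o['force']
tv=np.array([-np.sin(ph),np.cos(ph)])
print('ang',np.degrees(ph),'r',np.hypot(*d),'Ftan(resist)',f[:2]@tv,'Frad out',f[:2]@d/np.hypot(*d),'fz',f[2],o['clock'])
T=ctrl.snapshot('top');g=T['img'].mean(2)
for u in(345,355): print(u,[int(x) for x in g[217:224,u-2:u+3].mean(1)],[int(x) for x in g[245:262,u-2:u+3].mean(1)])
E
python3 st.py
python3 - <<'E'
import numpy as np
c=lambda a:np.cos(np.radians(a));s=lambda a:np.sin(np.radians(a))
p=-120
print([[float(round(3.97*(c(p-k)-c(p)),2)),float(round(-3.97*(s(p-k)-s(p)),2))] for k in range(5,45,5)])
p=-160
print([[float(round(3.97*(c(p-k)-c(p)),2)),float(round(-3.97*(s(p-k)-s(p)),2))] for k in range(2,42,2)])
E
```

```text
ang -113.74231911906172 r 0.03939212123431893 Ftan(resist) 4.453830283157225 Frad out 10.203267864617077 fz 7.560304764412745 18.7
345 [232, 232, 235, 235, 213, 192, 236] [251, 251, 251, 251, 251, 252, 233, 165, 182, 165, 183, 227, 233, 236, 237, 222, 180]
355 [227, 233, 235, 233, 204, 214, 252] [251, 251, 251, 251, 251, 252, 235, 172, 182, 153, 183, 228, 234, 236, 236, 214, 173]
[[-0.29, -0.19], [-0.57, -0.4], [-0.82, -0.63], [-1.06, -0.89], [-1.27, -1.16], [-1.45, -1.45], [-1.61, -1.76], [-1.75, -2.08]]
[[-0.05, -0.13], [-0.09, -0.26], [-0.12, -0.4], [-0.15, -0.53], [-0.18, -0.67], [-0.2, -0.81], [-0.22, -0.94], [-0.23, -1.08], [-0.24, -1.22], [-0.24, -1.36], [-0.24, -1.5], [-0.23, -1.63], [-0.22, -1.77], [-0.2, -1.91], [-0.18, -2.05], [-0.15, -2.18], [-0.12, -2.32], [-0.09, -2.45], [-0.05, -2.58], [-0.0, -2.72]]
```

send_rows --plan '[[[-0.31,-0.15,0,0,0,0],[-0.6,-0.35,0,0,0,0],[-0.86,-0.58,0,0,0,0],[-1.1,-0.84,0,0,0,0],[-1.31,-1.11,0,0,0,0],[-1.39,-1.23,0,0,0,0]]]'

```text
clock: 19.25
tool_pos: [0.5734, -0.195, 0.0958]
orientation: [179.9, 0.1, 3.1]
force: [-4.9, -8.1, 11.1]
opening: 0.0151
gripper_force: 30.0
```

```bash
python3 st.py
python3 - <<'E'
import numpy as np
c=lambda a:np.cos(np.radians(a));s=lambda a:np.sin(np.radians(a))
p=-147
print([[float(round(4*(c(p-k)-c(p)),2)),float(round(-4*(s(p-k)-s(p)),2))] for k in range(2,60,2)])
E
```

```text
ang -143.78810919322245 r 0.03993503339318986 Ftan(resist) 3.6132953382438284 Frad out 8.765853232707467 fz 11.128056962219112 19.25
345 [231, 230, 232, 235, 236, 216, 194] [251, 251, 251, 251, 251, 251, 252, 232, 167, 151, 183, 228, 234, 237, 237, 224, 181]
355 [203, 227, 234, 236, 235, 207, 218] [251, 251, 251, 252, 251, 251, 252, 235, 161, 144, 184, 230, 235, 237, 237, 215, 173]
[[-0.07, -0.12], [-0.14, -0.24], [-0.21, -0.36], [-0.27, -0.49], [-0.33, -0.62], [-0.38, -0.75], [-0.43, -0.88], [-0.47, -1.01], [-0.51, -1.14], [-0.54, -1.28], [-0.57, -1.42], [-0.6, -1.55], [-0.62, -1.69], [-0.63, -1.83], [-0.64, -1.97], [-0.64, -2.11], [-0.64, -2.25], [-0.64, -2.39], [-0.63, -2.53], [-0.62, -2.67], [-0.6, -2.8], [-0.57, -2.94], [-0.54, -3.08], [-0.51, -3.21], [-0.47, -3.35], [-0.43, -3.48], [-0.38, -3.61], [-0.33, -3.74], [-0.27, -3.87]]
```

send_rows --plan '[[[-0.1,-0.1,-0.03,0,0,0],[-0.18,-0.21,-0.03,0,0,0],[-0.25,-0.33,-0.03,0,0,0],[-0.31,-0.46,-0.03,0,0,0],[-0.37,-0.59,-0.03,0,0,0],[-0.42,-0.72,-0.03,0,0,0],[-0.47,-0.85,-0.03,0,0,0]]]'

```text
clock: 19.88
tool_pos: [0.5683, -0.1863, 0.0957]
orientation: [180.0, 0.1, 3.1]
force: [-3.9, -5.7, 9.1]
opening: 0.0151
gripper_force: 30.0
```

```bash
python3 st.py
```

```text
ang -158.14944486402882 r 0.0401615692902372 Ftan(resist) 3.873831024868686 Frad out 5.75552582861972 fz 9.058293485415193 19.8833
345 [219, 214, 230, 233, 234, 232, 203] [251, 251, 251, 251, 251, 251, 251, 245, 212, 138, 182, 228, 233, 235, 236, 222, 180]
355 [197, 213, 231, 233, 234, 227, 198] [251, 251, 251, 251, 251, 251, 251, 237, 182, 126, 182, 228, 234, 236, 236, 214, 172]
```

send_rows --plan '[[[-0.04,-0.13,0,0,0,0],[-0.08,-0.26,0,0,0,0],[-0.11,-0.4,0,0,0,0],[-0.14,-0.54,0,0,0,0]]]'

```text
clock: 20.27
tool_pos: [0.5666, -0.1809, 0.0957]
orientation: [180.0, 0.1, 3.1]
force: [-4.6, -4.9, 9.7]
opening: 0.0151
gripper_force: 30.0
```

```bash
python3 st.py
```

```text
ang -166.34865803686645 r 0.0401604136552541 Ftan(resist) 3.727483908104932 Frad out 5.6134258859685815 fz 9.682861835690387 20.2667
345 [222, 213, 225, 232, 234, 233, 205] [251, 251, 251, 250, 251, 251, 251, 251, 232, 137, 182, 227, 233, 236, 236, 221, 179]
355 [190, 205, 230, 233, 234, 231, 199] [251, 251, 251, 251, 251, 251, 251, 250, 223, 125, 182, 228, 234, 236, 235, 214, 171]
```

send_rows --plan '[[[-0.03,-0.13,0,0,0,0],[-0.05,-0.27,0,0,0,0],[-0.06,-0.41,0,0,0,0]]]'

```text
clock: 20.57
tool_pos: [0.5657, -0.1767, 0.0957]
orientation: [180.0, 0.1, 3.1]
force: [-4.3, -4.7, 8.1]
opening: 0.0151
gripper_force: 30.0
```

```bash
python3 st.py
```

```text
ang -172.44264774330867 r 0.04024610719748176 Ftan(resist) 4.123137649380822 Frad out 4.843598804907644 fz 8.093311987871017 20.5667
345 [228, 229, 228, 230, 233, 234, 213] [250, 251, 250, 251, 250, 251, 251, 251, 230, 139, 181, 227, 232, 235, 236, 221, 179]
355 [189, 200, 226, 232, 234, 232, 204] [251, 251, 251, 251, 251, 251, 251, 251, 230, 123, 182, 227, 233, 235, 235, 213, 171]
```

send_rows --plan '[[[-0.01,-0.14,0,0,0,0],[-0.01,-0.28,0,0,0,0]]]'

```text
clock: 20.78
tool_pos: [0.5654, -0.1738, 0.0956]
orientation: [180.0, 0.1, 3.1]
force: [-4.8, -3.8, 9.0]
opening: 0.015
gripper_force: 30.0
```

```bash
python3 st.py
```

```text
ang -176.51745815723734 r 0.04023553738180203 Ftan(resist) 3.547610962971156 Frad out 5.0388856704364136 fz 9.031023542670628 20.7833
345 [228, 224, 221, 230, 233, 234, 217] [250, 251, 250, 251, 251, 251, 250, 251, 232, 152, 181, 227, 232, 235, 236, 221, 180]
355 [196, 211, 227, 231, 233, 234, 210] [251, 251, 251, 251, 251, 251, 251, 251, 231, 123, 182, 227, 233, 236, 235, 214, 171]
```

send_rows --plan '[[[0,-0.14,0,0,0,0],[0,-0.28,0,0,0,0]]]'

```text
clock: 21.0
tool_pos: [0.5653, -0.171, 0.0956]
orientation: [180.0, 0.1, 3.1]
force: [-4.9, -3.6, 8.1]
opening: 0.015
gripper_force: 30.1
```

```bash
python3 st.py
```

```text
ang 179.441103041481 r 0.04025445087349557 Ftan(resist) 3.6924020127500663 Frad out 4.882755008913898 fz 8.096186656357778 21.0
345 [226, 221, 217, 229, 233, 234, 226] [251, 250, 250, 251, 251, 251, 250, 250, 236, 176, 181, 226, 232, 234, 235, 221, 178]
355 [196, 207, 223, 231, 234, 234, 215] [251, 251, 251, 251, 251, 251, 251, 251, 229, 134, 181, 227, 233, 235, 235, 214, 171]
```

send_rows --plan '[[[0.01,-0.14,0,0,0,0],[0.02,-0.28,0,0,0,0]]]'

```text
clock: 21.22
tool_pos: [0.5655, -0.1681, 0.0956]
orientation: [180.0, 0.1, 3.1]
force: [-3.1, -3.0, 9.4]
opening: 0.015
gripper_force: 30.1
```

```bash
python3 st.py
```

```text
ang 175.35902909004017 r 0.04026751028211701 Ftan(resist) 3.2891881953415014 Frad out 2.842079675666645 fz 9.422359322555474 21.2167
345 [224, 222, 218, 230, 232, 233, 228] [250, 251, 251, 251, 250, 250, 250, 250, 242, 197, 181, 227, 232, 235, 236, 222, 179]
355 [196, 200, 216, 230, 233, 235, 222] [250, 251, 251, 251, 251, 251, 251, 251, 231, 148, 182, 227, 233, 236, 235, 213, 171]
```

send_rows --plan '[[[0.02,-0.13,0,0,0,0],[0.05,-0.27,0,0,0,0]]]'

```text
clock: 21.43
tool_pos: [0.5657, -0.1659, 0.0956]
orientation: [179.9, 0.1, 3.1]
force: [-4.8, -8.2, 8.3]
opening: 0.0154
gripper_force: 30.1
```

```bash
python3 st.py
```

```text
ang 172.13934229533595 r 0.04030097408043101 Ftan(resist) 8.753509428450785 Frad out 3.617353310775716 fz 8.325402000443873 21.4333
345 [225, 221, 217, 230, 232, 233, 228] [250, 250, 250, 250, 250, 250, 250, 250, 241, 197, 181, 226, 231, 234, 235, 221, 178]
355 [196, 200, 215, 230, 233, 234, 221] [251, 250, 250, 250, 250, 250, 250, 251, 231, 147, 181, 227, 233, 235, 234, 213, 171]
```

Resistance jumped from 3.3 N to 8.8 N, about 50 N of clamping, with the carton against the cheek. I'll stop here and let go.

send_rows --plan '[[[0,0,0,0,0,0],[0,0,0,0,0,0],[0,0,0,0,0,0],[0,0,0,0,0,0],[0,0,0,0,0,0],[0,0,0,0,0,0],[0,0,0,0,0,0],[0,0,0,0,0,0]]]' --fingers 1

```text
clock: 22.15
tool_pos: [0.5656, -0.1659, 0.0953]
orientation: [-180.0, 0.0, 3.0]
force: [0.6, 0.2, -1.1]
opening: 0.0629
gripper_force: 0.0
```

send_rows --plan '[[[0,0,-0.3,0,0,0],[0,0,-1.5,0,0,0],[0,0,-4,0,0,0],[0,0,-7,0,0,0],[0,0,-10,0,0,0],[0,0,-13,0,0,0],[0,0,-14,0,0,0],[0,0,-14,0,0,0]]]'

```text
clock: 22.82
tool_pos: [0.5673, -0.1662, 0.2394]
orientation: [180.0, -0.4, 3.0]
force: [0.8, -0.0, -1.0]
opening: 0.0877
gripper_force: 0.0
```

send_rows --plan '[[[0,-3,0,0,0,0],[0,-6.5,0,0,0,0],[0,-10,0,0,0,0],[0,-13.5,0,0,0,0],[0,-17,0,0,0,0],[0,-20.5,0,0,0,0],[0,-24,0,0,0,0],[0,-24,0,0,0,0]]]'

```text
clock: 23.48
tool_pos: [0.5524, 0.0782, 0.2343]
orientation: [-180.0, 0.0, 3.2]
force: [0.1, -0.9, 0.0]
opening: 0.0875
gripper_force: 0.0
```

Run:
```python
from h import *
T=snap('top','t9');S=snap('scene','s9')
z=lambda im,x,y,w,h:cv2.resize(im[y:y+h,x:x+w,::-1],(400,300),interpolation=cv2.INTER_CUBIC)
cv2.imwrite('pics/c9.png',np.vstack([np.hstack([z(T['img'],220,110,160,120),z(S['img'],220,170,144,108)]),np.hstack([z(T['img'],220,170,160,120),z(S['img'],140,170,200,150)])]))
C=[.6056,-.1714]
for s in(T,S): print(proj(s,[C[0]-.0399,C[1]+.0056,.123]),proj(s,[*C,.091]))
```

```text
[341.88837103 177.88157181] [342.88968132 163.17938567]
[320.01818024 200.19358747] [333.61505164 204.60573949]
```

View pics/c9.png

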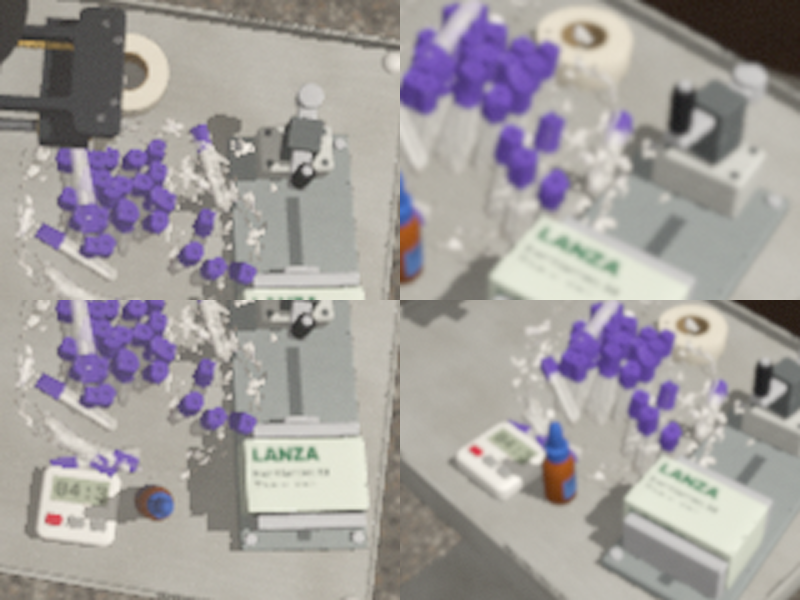

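The final view shows the crank upright on the spindle, with its grip at top-view (341,179) against a prediction of (342,178). The carton is clamped between jaw and cheek, and the timer, tape and bottle have not moved.

```bash
python3 -c "
from plant import ctrl
print(ctrl.close_job())"
```

```text
the job is handed in; nothing more can be done
None
```

I seated the crank fully on the spindle and wound it clockwise about 2½ turns until the carton was held against the end cheek at roughly 50 N (estimated from the force at the grip). I then let go with the crank still seated, and handed the job in at about 24 s; the last pictures showed the timer, tape and bottle where they started.

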